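# Centre the bowl and tare the scale hands-free

### The job

Tare the kitchen scale with its empty bowl: with your fingertips gently push the round steel bowl, which hangs over the edge of the weighing plate, to the middle of the plate, without gripping, lifting or tipping it, and let it stand free. Then point the fingers straight down at the middle of the tare sensor's window (the oblong one), holding the fingertips about 3 cm above it for at least two seconds without touching it, and draw back. Do not touch the scale or either sensor unit, keep the fingers well clear of the space just above the other sensor's round window, which would print, and leave everything else on the table where it is.

Things in the scene. Friction and masses are not known exactly. Their poses are not given: they have to be found in the camera images.
- scale: bench scale, fixed: grey housing 290 mm deep (its x) and 250 mm wide (its y), sloping front panel with display and keys at its -x end (below 75 mm), flat rectangular steel weighing plate on top; origin under the middle of the housing on the table, z up
- plate_centre (a point): middle of the upper face of the scale's steel weighing plate, 87 mm above the table; the plate is 190 mm along the scale's x and 240 mm along its y (axes as the scale's), flat, without a rim, rigid
- bowl: the empty round weighing bowl, loose, standing upright on the weighing plate: stainless steel, nearly straight-sided, 124 mm across at the foot, 136 mm from 12 mm up, 140 mm (144 with its rolled edge) at the rim, 55 mm high, wall 3 mm, 0.25 to 0.46 kg, sliding at a push of 1 to 5 N; origin at the centre of its underside. It starts 5 to 10 cm off the middle of the plate, towards the scale's +y edge
- bowl_centre (a point): the bowl's centre, on its axis half-way up (27.5 mm above its underside)
- oblong_sensor: the tare sensor, a hands-free sensor unit fixed on the table: flat grey box with white top, 80 mm (its x) by 110 mm (its y), 33 mm high, with one OBLONG black window, 22 x 64 mm, long along its y, in the middle of its top; stands to the left or the right of the scale; origin under its middle
- oblong_sensor_window (a point): middle of the tare sensor's oblong window, on its upper face, 34 mm above the table, z up; it senses a hand a few centimetres above it, the point midway between the fingertips being over the middle of the window (fingers shut or open)
- round_sensor: the print sensor, not to be used: the same box with one ROUND black window 34 mm across in the middle of its top; stands on the other side of the scale; origin under its middle
- round_sensor_window (a point): middle of the print sensor's round window, on its upper face, 34 mm above the table, z up
- potato_large: bystander: a loose reddish-brown sweet potato lying on the table, about 135 mm long and 62 mm thick; origin under its middle, long axis x
- potato_small: bystander: a loose smaller sweet potato lying on the table, about 95 mm long and 52 mm thick; origin under its middle, long axis x
- cup: bystander: a loose open steel cup, 76 mm across and 85 mm high; origin at the centre of its underside
- peeler: bystander: a loose peeler lying flat, black handle 105 mm and steel fork, 145 mm long, 14 mm high; origin under its middle
- spray_bottle: bystander: a loose white bottle with a grey cap, 72 mm across and 190 mm high; origin at the centre of its underside
- scrub_brush: bystander: a loose wooden scrubbing brush, 150 x 52 mm, 40 mm high, bristles down; origin under its middle
- scoop: bystander: a loose flat steel scoop with a white handle, about 210 x 70 mm, 30 mm high; origin under its blade, handle towards its own -x
Mind the look-alikes: they are no part of the job. What is shaped like the bowl but yellow is not meant.

How it is judged (in metres and radians):
On the way, in this order (a step that is already met when the one before it is completed fails the run):
1. the bowl stands at rest in the middle of the weighing plate, let go (horizontal distance between bowl_centre and plate_centre below 0.02 m and linear speed of bowl below 0.01 m/s and angle between bowl's own z axis and vertical below 0.05 rad and z of bowl in the frame of plate_centre between -0.006 and 0.006 m and contact force between each of the fingers, the arm and bowl below 0.2 N), for 0.3 s.
2. the fingertips dwell for two seconds over the oblong window without touching, the bowl standing free in the middle of the plate (all of step 1 and horizontal distance between the grasp point and oblong_sensor_window below 0.025 m and z of the grasp point in the frame of oblong_sensor_window between 0.01 and 0.085 m), for 2 s.
At the end, for the whole second after the job is handed in: the bowl's axis is within 20 mm of the middle of the plate, the bowl standing flat on the plate (tilt under 0.05 rad, height within 6 mm) and at rest (under 10 mm/s) (horizontal distance between bowl_centre and plate_centre below 0.02 m and linear speed of bowl below 0.01 m/s and angle between bowl's own z axis and vertical below 0.05 rad and z of bowl in the frame of plate_centre between -0.006 and 0.006 m); the robot touches nothing.
It fails at once if the bowl is lifted more than 12 mm, falls off the plate or tips more than 0.2 rad (z of bowl in the frame of plate_centre above 0.012 m or z of bowl in the frame of plate_centre below -0.012 m or angle between bowl's own z axis and vertical above 0.2 rad).
It fails at once if the bowl is gripped, or shoved hard (fingers bear on it with more than 20 N) (contact force between the fingers and bowl above 20 N).
It fails at once if the robot touches the scale (more than 2 N) or a sensor unit (more than 0.5 N) (contact force between any of the fingers, the arm and scale above 2 N or contact force between any of the fingers, the arm and oblong_sensor above 0.5 N or contact force between any of the fingers, the arm and round_sensor above 0.5 N).
It fails at once if the fingers come low over the middle of the round window and set off the print sensor (within 30 mm to the side, less than 85 mm above) (horizontal distance between the grasp point and round_sensor_window below 0.03 m and z of the grasp point in the frame of round_sensor_window below 0.085 m).
It fails at once if a bystander is moved more than 20 mm (distance of any of potato_large, potato_small, cup, peeler, spray_bottle, scrub_brush, scoop from where it was at the start of the episode above 0.02 m).
It also fails if it takes over 56 s, if anything falls off the work surface, if the arm or the gripper's body presses on something with over 40 N, if the wrist force passes 120 N, or if a joint passes its speed limit or range.

### The arm

A 7-joint arm with a two-finger parallel gripper is mounted at the origin on the work surface. World frame = base frame: x ahead of the robot, y to its left, z up, the work surface at z = 0. Lengths are in mm, angles in rad, forces in N, time in s.
With the tool pointing down it reaches from about 400 to 875 mm from the base axis. Payload 19.3 kg.
Tool frame: the origin (TCP) lies on the front face of the gripper's body, between the roots of the fingers; the fingertips stand manip.tips_ahead ahead of it and the grasp point (between the pads) lies 54 mm ahead of it (manip.tips_ahead is the distance from the TCP to the fingertips, in mm); z points along the fingers, y is the line along which they close (so a half turn about z gives the same grasp; the last joint's range is limited). The gripper opens to 85 mm and grips with 20 to 120 N. Pads are 22 mm wide; open, the fingers measure 114 mm over their backs; the gripper's body (76 mm by 85 mm) begins 54 mm behind the grasp point. The pads swing forward as they close: fully open they stand 13 mm farther back than shut.
Start: joints at [1.277, 0.521, -0.036, 1.599, 0.021, 1.021, -0.113], TCP at [138.683, -609.413, 303.891] pointing down, gripper open.
Joint ranges: [-2.91, 2.91], [-0.3, 2.13], [-1.5, 1.42], [0.17, 2.43], [-1.26, 4.41], [0.16, 1.93], [-2.52, 2.52]. Speed limits (rad/s): [1.89, 1.89, 2.39, 2.39, 3.01, 3.01, 3.01].

### API

Orientations are given as a unit quaternion [w, x, y, z].
In Python, from plant import sense, viewer, ticket, manip gives the robot as it stands.
- The arm moves only by the tool apply_moves, never from a script. Its argument "moves" is a list of rows, each a list of 7 numbers: the shift along the tool's x, y, z scaled (see below), then the turn, a rotation vector about the tool's x, y, z scaled (see below), then the closure in counts, from 0 (fully open) to 255 (shut). In form: [[x, y, z, rx, ry, rz, claw], ...]. A call has 1 to 12 rows; each row is the pose to reach, as a shift and turn from the pose commanded when the call began, along the tool's axes at that moment, turning the shorter way round; what a row does not reach only later rows make up. The controller multiplies each number of a shift by 0.12 m and each number of a turn by pi rad. A row lasts 1/10 s, in which the tool goes at most 50 mm and 8.59 degrees, less where a joint would pass 70% of its speed; a pose out of reach is approached as far as the arm can. A call with a number of a shift or a turn outside -1 to 1 is refused whole. A call with a gripper value outside its range is refused whole. The fingers move at their own pace and stop on an object; the grip force is fixed at half the most. Time passes only in rows, so rows that repeat a pose let the fingers close. It gives the time, the measured TCP pose, the force, the opening and the grip force at its end, in the units of the state.
- sense(): the state, without advancing time (a new reading comes with each control period).
- viewer.snapshot(name): name is "scene" or "side" or "wrist"; returns the picture (384x512x3 uint8, red, green, blue); there is no depth.
- viewer.camera_model(name): a dict with "intrinsics" (3x3 intrinsics, pixels), "rvec" (rotation vector, rad) and "tvec" (3), from world to camera coordinates, as OpenCV has them; the wrist camera has in their place "mount" (4x4, takes a point from camera to tool coordinates, whose origin is the TCP and whose axes are the flange's). Camera axes: x right, y down, z forward; pixel columns grow to the right and rows downward; lengths in mm; the calibration is good to about 2 mm. The wrist camera is an equidistant fisheye: a pixel r from the principal point sees the ray r / f radians off the axis. A picture is of the moment at which its call begins: read the wrist's pose just before it. camera_model takes no time and is no camera call.
- ticket.hand_in(): hands the job in; it is judged then, once.
The state is a dict: "clock": time; "qpos": joint angles; "dq": joint speeds; "joint_efforts": joint torques, N m; "position": TCP position; "tcp_rot": TCP orientation; "contact_force": force on the tool from outside, world axes, zero at the start; "ft_torque": the same for the moment, N m; "finger_gap": finger opening in mm; "grasp_force": force on a finger pad.
Only numpy, scipy, OpenCV 4.12 (cv2) and the standard library are available. Lean on these libraries where they do the work, as an engineer would, in place of code of your own. Each camera call takes 0.05 s, during which the arm holds its last target. There are 200 camera calls.

## Working session

There is one attempt and no reset: what is moved stays moved. The work goes in short steps, Python scripts to look and compute and a tool call to move; the robot and the scene stay as the last step left them, time stands still between calls to the robot, and variables do not carry over. Pictures are saved under pics/ and viewed, at most 10 in all, crops included, and the job is handed in when it is done.

Besides the shell and the picture viewer there is one more tool, called after "Request:" as name(argument=value, ...) on one line, values as JSON. apply_moves: Moves the arm, as the interface text tells. Shifts and turns lie within -1 to 1; 1 stands for 0.12 m of shift or pi rad of turn. Its arguments: {"type":"object","properties":{"moves":{"type":"array"}},"required":["moves"]}

```bash
mkdir -p pics
cat > h.py <<'E'
import numpy as np, cv2
from plant import sense, viewer, ticket, manip
def snap(n,f):
    im=viewer.snapshot(n); cv2.imwrite('pics/'+f,im[:,:,::-1]); return im
def ray(n,u,v,z):
    c=viewer.camera_model(n);K=np.array(c['intrinsics'],float);R=cv2.Rodrigues(np.array(c['rvec'],float))[0];t=np.array(c['tvec'],float).ravel()
    d=R.T@np.linalg.inv(K)@[u,v,1];o=-R.T@t
    return (o+d*(z-o[2])/d[2]).round(1)
def proj(n,P):
    c=viewer.camera_model(n)
    return cv2.projectPoints(np.array(P,float).reshape(-1,3),np.array(c['rvec'],float),np.array(c['tvec'],float),np.array(c['intrinsics'],float),None)[0].reshape(-1,2).round(1)
E
python3 - <<'E'
from h import *
a=snap('scene','scene.png');b=snap('side','side.png')
s=sense();print(s, manip.tips_ahead)
for n in('scene','side'):
    c=viewer.camera_model(n);R=cv2.Rodrigues(np.array(c['rvec'],float))[0];print(n,-R.T@np.array(c['tvec'],float).ravel(),R[2])
E
```

```text
{'clock': 0.1, 'qpos': array([ 1.27681339,  0.52195733, -0.03630581,  1.59989739,  0.02120745,
        1.02111152, -0.112792  ]), 'dq': array([ 0.0002852 , -0.00060634, -0.00063075, -0.00033624,  0.00092279,
        0.00101316, -0.00019033]), 'joint_efforts': array([ 5.23594790e-03, -9.28464890e+01,  1.98416658e+00, -3.70526111e+01,
        1.80175854e-02,  5.49894146e-03,  1.37170233e-05]), 'position': array([ 138.61447008, -609.22283508,  303.40087514]), 'tcp_rot': array([-4.84582299e-04,  9.93747606e-01,  1.11648789e-01, -9.72806320e-05]), 'contact_force': array([-0.21505661, -0.00814446, -0.44776662]), 'ft_torque': array([ 0.01867409,  0.03000098, -0.02882904]), 'grasp_force': 0.0, 'finger_gap': 85.21929778394458} 72.6
scene [1201.45649769 -146.54051579 1181.8525275 ] [-0.53683085  0.09713543 -0.83807956]
side [ 195.43037208 1150.32931715  958.9219739 ] [ 0.20158034 -0.79105694 -0.57757622]
```

View pics/scene.png

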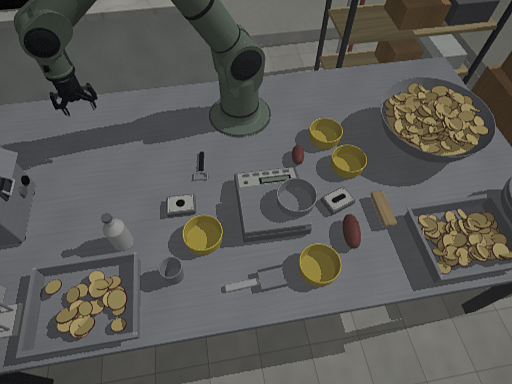

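View pics/side.png

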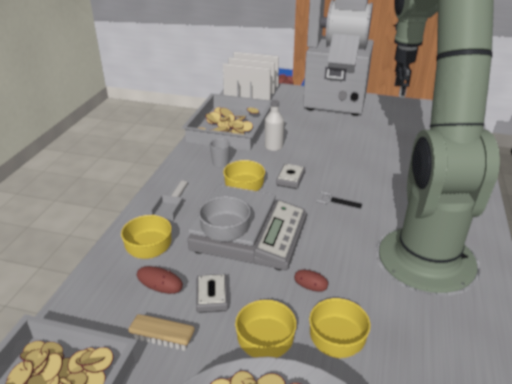

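The scene view shows the steel bowl at about (297,197) on the scale. The other bowls at (326,133), (348,162), (203,235) and (320,265) are yellow look-alikes, so the bare steel one fits. The oblong-window sensor looks to be at (339,200) and the round one at (181,205). I'll confirm in an enlarged crop.

Run:
```python
from h import *
a=cv2.imread('pics/scene.png')[150:260,150:370]
b=cv2.imread('pics/side.png')[160:320,170:320]
cv2.imwrite('pics/c1.png',cv2.resize(a,None,fx=3.6,fy=3.6,interpolation=cv2.INTER_CUBIC))
cv2.imwrite('pics/c2.png',cv2.resize(b,None,fx=3.7,fy=3.7,interpolation=cv2.INTER_CUBIC))
```

```text
(no output)
```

View pics/c1.png

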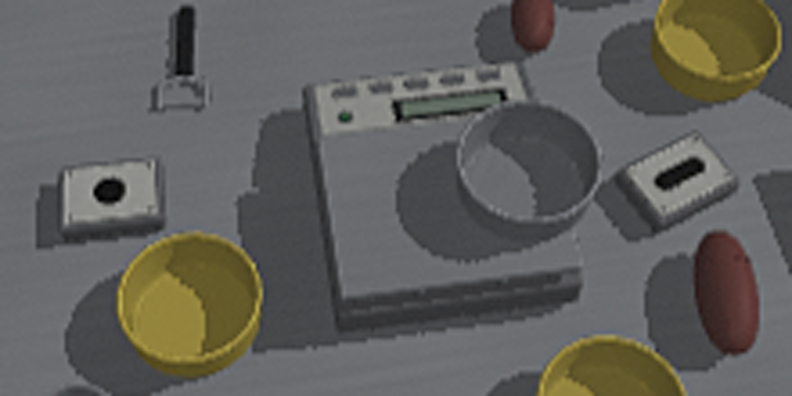

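View pics/c2.png

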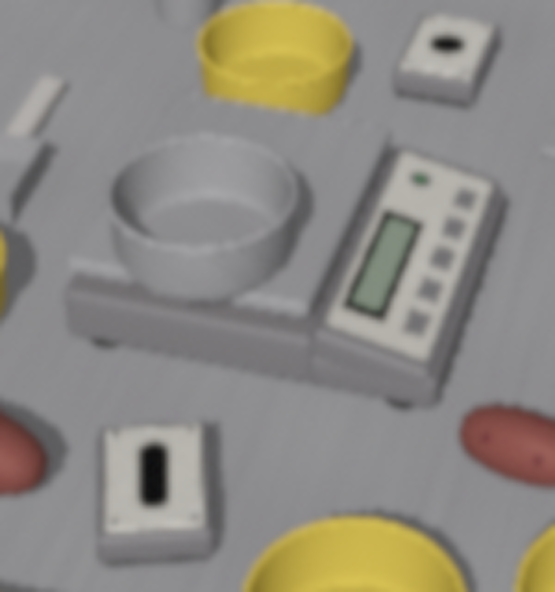

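The crops confirm it. In the first, the bowl rim is centred near (530,162), the oblong window is at (680,174) and the round window at (109,190). The plate corners are at (322,135), (340,297) and (580,268). Now I'll turn these into positions.

Run:
```python
from h import *
A=lambda u,v,z:ray('scene',150+(u-1.3)/3.6,150+(v-1.3)/3.6,z)
B=lambda u,v,z:ray('side',170+(u-1.3)/3.7,160+(v-1.3)/3.7,z)
print('bowl rim A',A(530,161,142),'extents',A(458,162,142),A(602,162,142),A(530,101,142),A(530,222,142))
print('bowl rim B',B(206,191,142),B(110,191,142),B(302,191,142))
print('oblong',A(680,174,34),B(153,474,34)); print('oblong axis',A(658,185,34),A(703,162,34),B(153,443,34),B(153,506,34))
print('round',A(109,190,34),B(447,44,34))
for p in [(322,135),(340,297),(580,268)]: print('plA',p,A(*p,87))
for p in [(302,308),(70,263),(388,135)]: print('plB',p,B(*p,87))
print('potato small A',A(533,25,26),'large',A(727,292,31)); print('yellow',A(717,45,55))
```

```text
bowl rim A [566.9 123.6 142. ] extents [556.4  54.  142. ] [579.7 192.7 142. ] [496.9 140.6 142. ] [633.9 107.4 142. ]
bowl rim B [562.5 120.  142. ] [631.  139.1 142. ] [493.9 100.9 142. ]
oblong [543.9 306.3  34. ] [543.8 305.2  34. ]
oblong axis [553.3 279.   34. ] [533.3 335.4  34. ] [554.  276.6  34. ] [533.8 333.6  34. ]
round [ 462.4 -297.2   34. ] [ 464.3 -297.7   34. ]
plA (322, 135) [466.  -68.1  87. ]
plA (340, 297) [654.4 -78.8  87. ]
plA (580, 268) [662.4 156.7  87. ]
plB (302, 308) [475.2 167.2  87. ]
plB (70, 263) [657.2 163.7  87. ]
plB (388, 135) [466.4 -63.3  87. ]
potato small A [312.8 201.8  26. ] large [686.3 312.2  31. ]
yellow [397.5 390.7  55. ]
```

The plate centre comes out at about (564,45) with yaw about −2.5°. The bowl is at (565,122), the oblong window at (544,306) and the round window at (463,−297). I'll swing over high, then push along −y with both fingertips astride the bowl, keeping the tips low and leading.

Request:
apply_moves(moves=[[1, -1, 0, 0, 0, 0, 110], [1, -1, 0, 0, 0, 0, 110], [1, -1, 0, 0, 0, 0, 110], [1, -1, 0, 0, 0, 0, 110], [1, -1, 0, 0, 0, 0, 110]])

```text
clock: 0.6
position: [230.9, -463.5, 304.1]
tcp_rot: [-0.0, 0.994, 0.114, 0.0]
contact_force: [0.1, -0.6, 0.2]
finger_gap: 48.4
grasp_force: 0.0
```

Request:
apply_moves(moves=[[1, -1, 0, 0, 0, 0, 110], [1, -1, 0, 0, 0, 0, 110], [1, -1, 0, 0, 0, 0, 110], [1, -1, 0, 0, 0, 0, 110], [1, -1, 0, 0, 0, 0, 110]])

```text
clock: 1.1
position: [320.8, -320.6, 304.0]
tcp_rot: [-0.0, 0.994, 0.113, 0.0]
contact_force: [-0.9, -1.4, 0.1]
finger_gap: 48.5
grasp_force: 0.0
```

Request:
apply_moves(moves=[[1, -1, 0, 0, 0, 0, 110], [1, -1, 0, 0, 0, 0, 110], [1, -1, 0, 0, 0, 0, 110], [1, -1, 0, 0, 0, 0, 110], [1, -1, 0, 0, 0, 0, 110]])

```text
clock: 1.6
position: [411.1, -177.5, 303.8]
tcp_rot: [-0.0, 0.994, 0.113, 0.0]
contact_force: [-0.7, -1.2, 0.9]
finger_gap: 48.6
grasp_force: 0.0
```

Request:
apply_moves(moves=[[0.9, -1, 0, 0, 0, 0, 110], [0.9, -1, 0, 0, 0, 0, 110], [0.9, -1, 0, 0, 0, 0, 110], [0.9, -1, 0, 0, 0, 0, 110], [0.9, -1, 0, 0, 0, 0, 110]])

```text
clock: 2.1
position: [489.2, -37.7, 303.5]
tcp_rot: [-0.0, 0.994, 0.112, -0.0]
contact_force: [-0.3, -1.3, -0.5]
finger_gap: 48.6
grasp_force: 0.0
```

Request:
apply_moves(moves=[[0.56, -1, 0, 0, 0, 0, 110], [0.56, -1, 0, 0, 0, 0, 110], [0.56, -1, 0, 0, 0, 0, 110], [0.56, -1, 0, 0, 0, 0, 110]])

```text
clock: 2.5
position: [528.2, 96.5, 303.6]
tcp_rot: [-0.001, 0.994, 0.113, 0.0]
contact_force: [-1.1, -0.4, 0.2]
finger_gap: 48.8
grasp_force: 0.0
```

Request:
apply_moves(moves=[[0.56, -1, 0, 0, 0, -0.43, 110], [0.56, -1, 0, 0, 0, -0.43, 110], [0.56, -1, 0, 0, 0, -0.43, 110], [0.56, -1, 0, 0, 0, -0.43, 110], [0.56, -1, 0, 0, 0, -0.43, 110], [0.56, -1, 0, 0, 0, -0.43, 110], [0.56, -1, 0, 0, 0, -0.43, 110], [0.56, -1, 0, 0, 0, -0.43, 110], [0.56, -1, 0, 0, 0, -0.43, 110], [0.56, -1, 0, 0, 0, -0.43, 110], [0.56, -1, 0, 0, 0, -0.43, 110]])

```text
clock: 3.6
position: [567.0, 223.9, 303.6]
tcp_rot: [0.0, 0.708, 0.706, -0.0]
contact_force: [1.0, -0.1, 0.2]
finger_gap: 48.5
grasp_force: 0.0
```

```bash
cat >> h.py <<'E'
from scipy.spatial.transform import Rotation as Ro
def tool():
    s=sense();w,x,y,z=s['tcp_rot'];return Ro.from_quat([x,y,z,w]),np.array(s['position'],float)
def wray(u,v,z,R,p):
    c=viewer.camera_model('wrist');K=np.array(c['intrinsics'],float);M=np.array(c['mount'],float)
    a=np.array([(u-K[0,2])/K[0,0],(v-K[1,2])/K[1,1]]);r=np.hypot(*a)
    d=np.r_[a/max(r,1e-9)*np.sin(r),np.cos(r)]
    o=R.apply(M[:3,3])+p;d=R.apply(M[:3,:3]@d);return (o+d*(z-o[2])/d[2]).round(1)
def shift(P,R,p): return (R.inv().apply(np.array(P,float)-p)/120).round(3)
E
python3 - <<'E'
from h import *
R,p=tool();snap('wrist','w1.png')
print(p,R.as_matrix().round(3),manip.tips_ahead,viewer.camera_model('wrist'))
print(sense()['clock'])
E
```

```text
[567.01364653 223.94690568 303.57779151] [[ 0.003  1.    -0.   ]
 [ 1.    -0.003 -0.001]
 [-0.001 -0.    -1.   ]] 72.6 {'intrinsics': array([[297.31863964,   0.        , 253.69368528],
       [  0.        , 297.31863964, 191.27491723],
       [  0.        ,   0.        ,   1.        ]]), 'mount': array([[-5.58212302e-04, -9.56823395e-01, -2.90669364e-01,
         7.40995993e+01],
       [ 9.99999709e-01, -3.82942072e-04, -6.59870731e-04,
         2.85134640e-01],
       [ 5.20070225e-04, -2.90669648e-01,  9.56823330e-01,
        -6.96776178e+01],
       [ 0.00000000e+00,  0.00000000e+00,  0.00000000e+00,
         1.00000000e+00]])}
3.65
```

View pics/w1.png

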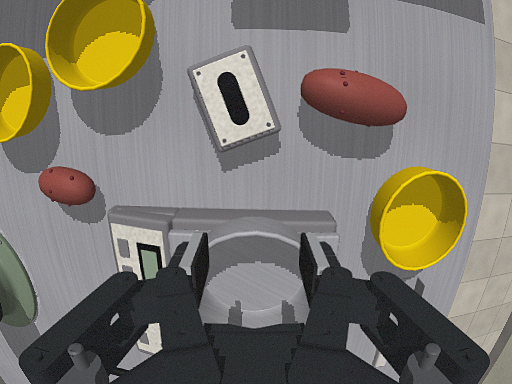

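The wrist view shows the oblong window at (233,99), the bowl rim's +y edge at about (255,219), and the housing edge near row 210. I'll cross-check these against the earlier estimates and compute the approach.

Run:
```python
from h import *
R,p=tool()
print('win',wray(233,99,34,R,p),'rim',wray(255,219,142,R,p),'housing edge',wray(185,211,80,R,p),wray(330,213,80,R,p))
# tips lead to -y: tool z tilts towards -y, about tool y
for s in(1,-1):
    R2=R*Ro.from_rotvec([0,s*.2094,0]);print(s,R2.as_matrix()[:,2].round(3))
R2=R*Ro.from_rotvec([0,-.2094,0]);zz=R2.as_matrix()[:,2]
if zz[1]>0: R2=R*Ro.from_rotvec([0,.2094,0]);zz=R2.as_matrix()[:,2]
for tip in[(565,222,150),(565,222,107)]:
    P=np.array(tip)-72.6*zz;print(tip,P.round(1),shift(P,R,p))
```

```text
win [543.8 304.   34. ] rim [567.9 203.9 142. ] housing edge [493.  187.5  80. ] [649.2 184.6  80. ]
1 [ 0.     0.207 -0.978]
-1 [-0.001 -0.209 -0.978]
(565, 222, 150) [565.1 237.1 221. ] [ 0.105 -0.015  0.689]
(565, 222, 107) [565.1 237.1 178. ] [ 0.105 -0.015  1.047]
```

Request:
apply_moves(moves=[[0.16, 0, 0.2, 0, -0.067, 0, 110], [0.16, 0, 0.5, 0, -0.067, 0, 110], [0.16, 0, 0.75, 0, -0.067, 0, 110], [0.16, 0, 1, 0, -0.067, 0, 110], [0.16, 0, 1, 0, -0.067, 0, 110], [0.16, 0, 1, 0, -0.067, 0, 110]])

```text
clock: 4.25
position: [566.5, 245.3, 184.6]
tcp_rot: [0.075, 0.703, 0.704, -0.074]
contact_force: [-0.3, 1.1, -0.5]
finger_gap: 48.6
grasp_force: 0.0
```

Run:
```python
from h import *
R,p=tool();b=snap('side','side2.png');a=snap('scene','sc2.png')
z=R.as_matrix()[:,2];t=p+72.6*z;print(p,z,t,sense()['contact_force'])
print(proj('side',t),proj('scene',t))
c=cv2.resize(b[150:300,160:310,::-1],None,fx=3.7,fy=3.7,interpolation=cv2.INTER_CUBIC);cv2.imwrite('pics/s2.png',c)
for P in[(565,100,107),(565,45,107)]: print(P,shift(np.array(P)-72.6*z,R,p))
```

```text
[566.4753662  245.26592492 184.58288019] [ 6.08589766e-04 -2.09192608e-01 -9.77874267e-01] [566.51954982 230.07854156 113.5892084 ] [ 0.94790133 -0.42018003  0.84142111]
[[211.  244.2]] [[324.7 194.4]]
(565, 100, 107) [-1.048 -0.015  0.28 ]
(565, 45, 107) [-1.497 -0.016  0.376]
```

View pics/s2.png

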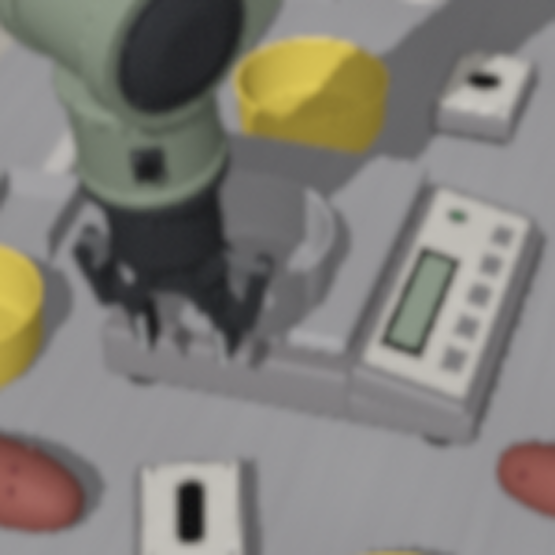

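The tips project to (211,244), which matches the image, so they are level with the bowl's lower wall and clear of it. Starting the slow push.

Request:
apply_moves(moves=[[-0.07, -0.01, 0.08, 0, 0, 0, 110], [-0.15, -0.01, 0.1, 0, 0, 0, 110], [-0.23, -0.01, 0.115, 0, 0, 0, 110], [-0.29, -0.01, 0.127, 0, 0, 0, 110], [-0.345, -0.01, 0.139, 0, 0, 0, 110], [-0.4, -0.01, 0.151, 0, 0, 0, 110], [-0.46, -0.01, 0.163, 0, 0, 0, 110], [-0.515, -0.01, 0.175, 0, 0, 0, 110], [-0.57, -0.01, 0.187, 0, 0, 0, 110], [-0.63, -0.01, 0.2, 0, 0, 0, 110], [-0.685, -0.01, 0.212, 0, 0, 0, 110], [-0.685, -0.01, 0.212, 0, 0, 0, 110]])

```text
clock: 5.55
position: [565.5, 158.5, 176.2]
tcp_rot: [0.075, 0.702, 0.704, -0.075]
contact_force: [-0.1, 0.2, -0.1]
finger_gap: 48.6
grasp_force: 0.0
```

Run:
```python
from h import *
R,p=tool();b=snap('side','side3.png');a=snap('scene','sc3.png')
z=R.as_matrix()[:,2];print(p,p+72.6*z,sense()['contact_force'])
c=np.vstack([cv2.resize(q[:,:,::-1],(600,300),interpolation=cv2.INTER_CUBIC) for q in(b[170:270,170:370],a[150:250,200:400])])
cv2.imwrite('pics/s3.png',c)
```

```text
[565.4612159  158.47389376 176.15860555] [565.4927152  143.2465167  105.17349446] [ 0.16526469 -0.52962015  0.91524433]
```

View pics/s3.png

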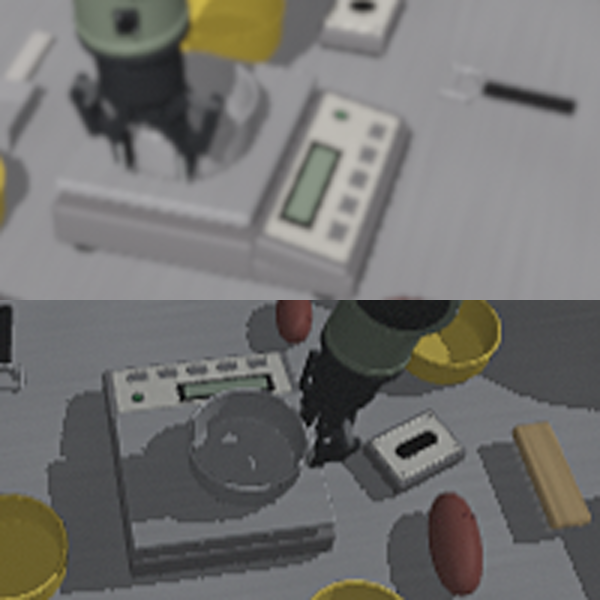

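The bowl is upright and being pushed. Its rim is centred at about (248,447) in the lower (scene) half of the picture. Converting that to a position.

Run:
```python
from h import *
A=lambda u,v,z:ray('scene',200+(u-1)/3,150+(v-301)/3,z)
print(A(248.5,447.5,142),A(190,447,142),A(307,447,142))
print('plate corners',A(116,408,87),A(133,548,87),A(331,524,87))
```

```text
[576.7  69.8 142. ] [564.7   3.  142. ] [587.3 137.1 142. ]
plate corners [458.9 -69.9  87. ] [655.1 -79.2  87. ] [662.9 153.8  87. ]
```

Request:
apply_moves(moves=[[-0.04, 0, 0.009, 0, 0, 0, 110], [-0.08, 0, 0.017, 0, 0, 0, 110], [-0.12, 0, 0.026, 0, 0, 0, 110], [-0.16, 0, 0.034, 0, 0, 0, 110], [-0.19, 0, 0.04, 0, 0, 0, 110], [-0.19, 0, 0.04, 0, 0, 0, 110], [-0.1, 0, 0.02, 0, 0, 0, 110], [0.1, 0, -0.02, 0, 0, 0, 110], [0.4, 0, -0.085, 0, 0, 0, 110], [0.7, 0, -0.15, 0, 0, 0, 110], [0.7, 0, -0.15, 0, 0, 0, 110]])

```text
clock: 6.75
position: [563.5, 252.5, 176.3]
tcp_rot: [0.073, 0.7, 0.707, -0.073]
contact_force: [-0.8, 0.3, 0.3]
finger_gap: 48.4
grasp_force: 0.0
```

Run:
```python
from h import *
R,p=tool();b=snap('side','side4.png');a=snap('scene','sc4.png')
z=R.as_matrix()[:,2];print(p,p+72.6*z,sense()['contact_force'])
c=np.hstack([cv2.resize(q[:,:,::-1],(400,400),interpolation=cv2.INTER_CUBIC) for q in(b[170:270,180:280],a[155:255,225:325])])
cv2.imwrite('pics/s4.png',c)
```

```text
[563.48898149 252.48818441 176.31919961] [563.60348764 237.60425375 105.26136755] [ 0.15494175 -1.25742077  0.40197197]
```

View pics/s4.png

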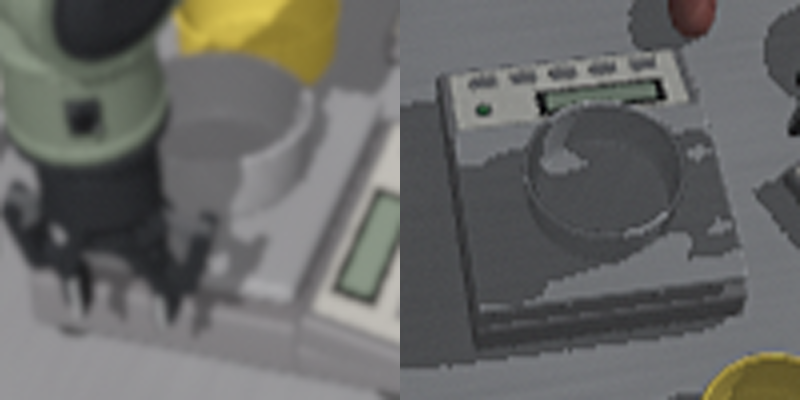

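The bowl now stands clear of the fingers, with its rim centred at about (605,170) in the right half. The plate corners are at (457,130), (476,309), (745,278) and about (700,115).

Run:
```python
from h import *
A=lambda u,v,z:ray('scene',225+(u-401.5)/4,155+(v-1.5)/4,z)
print('rim',A(605,169.5,142),A(525,169,142),A(685,169,142),A(605,101,142),A(605,238,142))
P=[A(457,130,87),A(476,309,87),A(745,278,87),A(700,115,87)];print(*P,np.mean(P,0))
# predicted plate corners for centre (564,45.5), yaw
for yaw in(-2,-4):
  c,s=np.cos(np.radians(yaw)),np.sin(np.radians(yaw))
  q=proj('scene',[(564+c*x-s*y,45.5+s*x+c*y,87) for x,y in[(-95,-120),(95,-120),(95,120),(-95,120)]])
  print(yaw,[((u-225)*4+401.5,(v-155)*4+1.5) for u,v in q])
R,p=tool();z=Ro.from_quat([0.7071,0.7071,0,0]).as_matrix()
Rn=Ro.from_quat([0.7071,0.7071,0,0]);print(Rn.as_matrix().round(2),((R.inv()*Rn).as_rotvec()/np.pi).round(3))
for P in[(544,305,230),(544,305,125)]:print(shift(P,R,p),shift(P,Rn,p))
```

```text
rim [565.4  48.6 142. ] [553.3 -20.2 142. ] [576.5 117.7 142. ] [493.7  63.6 142. ] [632.7  34.6 142. ]
[465.8 -68.9  87. ] [653.1 -80.2  87. ] [662.6 157.1  87. ] [487.  159.9  87. ] [567.125  41.975  87.   ]
-2 [(np.float64(454.29999999999995), np.float64(129.5)), (np.float64(479.1), np.float64(310.29999999999995)), (np.float64(750.7), np.float64(277.5)), (np.float64(705.5), np.float64(101.89999999999998))]
-4 [(np.float64(457.5), np.float64(125.5)), (np.float64(474.70000000000005), np.float64(306.29999999999995)), (np.float64(747.9000000000001), np.float64(282.29999999999995)), (np.float64(709.9000000000001), np.float64(105.10000000000002))]
[[ 0.  1.  0.]
 [ 1.  0.  0.]
 [ 0.  0. -1.]] [0.    0.067 0.002]
[ 0.376 -0.168 -0.54 ] [ 0.48  -0.171 -0.45 ]
[ 0.559 -0.168  0.316] [ 0.48  -0.171  0.425]
```

The bowl is within about 3 mm of the plate's middle. Next I go up and upright over the oblong window, then straight down.

Request:
apply_moves(moves=[[-0.05, 0, -0.25, 0, 0.04, 0, 110], [0.37, -0.17, -0.54, 0, 0.067, 0.002, 110], [0.37, -0.17, -0.54, 0, 0.067, 0.002, 110], [0.37, -0.17, -0.54, 0, 0.067, 0.002, 110], [0.37, -0.17, -0.54, 0, 0.067, 0.002, 110], [0.37, -0.17, -0.54, 0, 0.067, 0.002, 110]])

```text
clock: 7.45
position: [544.7, 301.5, 229.5]
tcp_rot: [0.001, 0.708, 0.706, -0.001]
contact_force: [0.1, 0.2, 0.2]
finger_gap: 48.1
grasp_force: 0.0
```

Run:
```python
from h import *
R,p=tool();im=snap('wrist','w2.png');sc=snap('scene','sc5.png')
print(p,R.as_matrix().round(3)[:,2],shift((544,305,137),R,p))
t=p+72.6*R.as_matrix()[:,2];print(t,proj('scene',(544,305,34)))
# dark window blob in scene (dark inside white box)
g=cv2.cvtColor(sc,cv2.COLOR_RGB2GRAY)[185:215,320:360];print(g.min())
cv2.imwrite('pics/w2c.png',np.hstack([im[:,:,::-1],cv2.resize(sc[160:240,290:350,::-1],(288,384))]))
```

```text
[544.67460946 301.45478282 229.51939772] [-0.    -0.002 -1.   ] [ 0.031 -0.006  0.771]
[544.67170764 301.31647771 156.91952951] [[338.2 198. ]]
3
```

View pics/w2c.png

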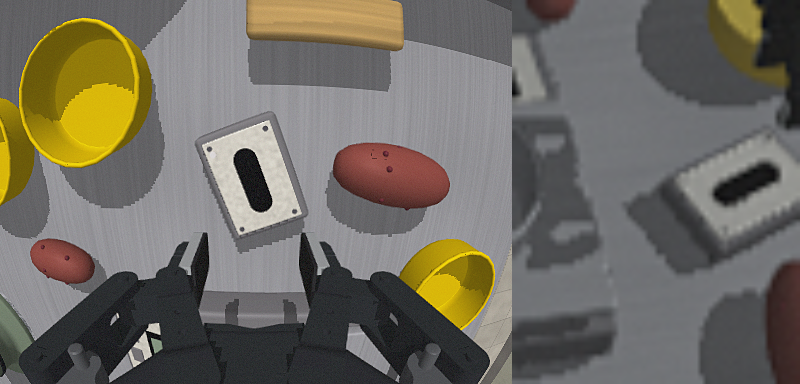

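The oblong window is directly ahead at (252,180) and agrees with the two earlier fixes. Descending to hover about 3 cm above it.

Request:
apply_moves(moves=[[0.03, 0, 0.3, 0, 0, 0, 110], [0.03, 0, 0.55, 0, 0, 0, 110], [0.03, 0, 0.7, 0, 0, 0, 110], [0.03, 0, 0.76, 0, 0, 0, 110], [0.03, 0, 0.76, 0, 0, 0, 110], [0.03, 0, 0.76, 0, 0, 0, 110], [0.03, 0, 0.76, 0, 0, 0, 110], [0.03, 0, 0.76, 0, 0, 0, 110], [0.03, 0, 0.76, 0, 0, 0, 110], [0.03, 0, 0.76, 0, 0, 0, 110], [0.03, 0, 0.76, 0, 0, 0, 110], [0.03, 0, 0.76, 0, 0, 0, 110]])

```text
clock: 8.75
position: [544.5, 306.2, 139.2]
tcp_rot: [0.0, 0.708, 0.706, 0.0]
contact_force: [-0.6, 0.2, 0.3]
finger_gap: 48.6
grasp_force: 0.0
```

Request:
apply_moves(moves=[[0, 0, 0, 0, 0, 0, 110], [0, 0, 0, 0, 0, 0, 110], [0, 0, 0, 0, 0, 0, 110], [0, 0, 0, 0, 0, 0, 110], [0, 0, 0, 0, 0, 0, 110], [0, 0, 0, 0, 0, 0, 110], [0, 0, 0, 0, 0, 0, 110], [0, 0, 0, 0, 0, 0, 110], [0, 0, 0, 0, 0, 0, 110], [0, 0, 0, 0, 0, 0, 110], [0, 0, 0, 0, 0, 0, 110], [0, 0, 0, 0, 0, 0, 110]])

```text
clock: 9.95
position: [544.5, 306.2, 139.1]
tcp_rot: [0.0, 0.708, 0.706, 0.0]
contact_force: [-0.4, 0.5, 0.6]
finger_gap: 48.3
grasp_force: 0.0
```

Request:
apply_moves(moves=[[0, 0, 0, 0, 0, 0, 110], [0, 0, 0, 0, 0, 0, 110], [0, 0, 0, 0, 0, 0, 110], [0, 0, 0, 0, 0, 0, 110], [0, 0, 0, 0, 0, 0, 110], [0, 0, 0, 0, 0, 0, 110], [0, 0, 0, 0, 0, 0, 110], [0, 0, 0, 0, 0, 0, 110], [0, 0, 0, 0, 0, 0, 110], [0, 0, 0, 0, 0, 0, 110]])

```text
clock: 10.95
position: [544.5, 306.2, 139.1]
tcp_rot: [0.0, 0.708, 0.706, 0.0]
contact_force: [0.1, -0.3, -0.2]
finger_gap: 48.8
grasp_force: 0.0
```

Request:
apply_moves(moves=[[0, 0, -0.4, 0, 0, 0, 110], [0, 0, -0.8, 0, 0, 0, 110], [0, 0, -1, 0, 0, 0, 110], [0, 0, -1, 0, 0, 0, 110], [0, 0, -1, 0, 0, 0, 110], [0, 0, -1, 0, 0, 0, 110], [0, 0, -1, 0, 0, 0, 110]])

```text
clock: 11.65
position: [544.1, 306.0, 258.0]
tcp_rot: [-0.0, 0.708, 0.706, -0.001]
contact_force: [-0.1, -0.8, -0.4]
finger_gap: 48.3
grasp_force: 0.0
```

Run:
```python
from h import *
sc=snap('scene','sc6.png');a=cv2.imread('pics/sc4.png')[155:255,225:310];b=sc[155:255,225:310,::-1]
# bowl shift vs. the earlier view
print(cv2.phaseCorrelate(np.float32(cv2.cvtColor(a[20:65,28:75],6)),np.float32(cv2.cvtColor(np.ascontiguousarray(b[20:65,28:75]),6))))
cv2.imwrite('pics/end.png',cv2.resize(sc[:,:,::-1],(768,576)))
```

```text
((0.11209671664574827, 0.5537242586696536), 0.7116422750331738)
```

View pics/end.png

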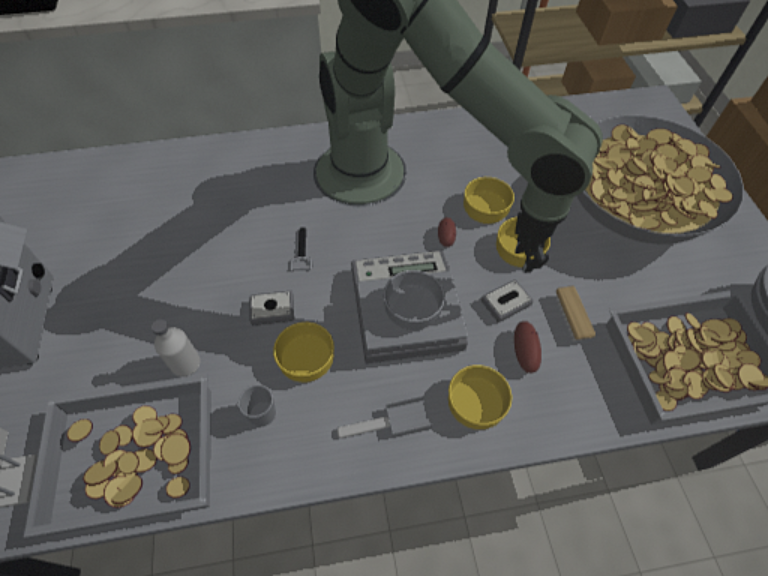

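The bowl stands centred on the plate at about (415,298), nothing else has shifted, and the arm is up and clear. Handing in.

```bash
python3 -c "
from plant import ticket
print(ticket.hand_in())"
```

```text
the job is handed in; nothing more can be done
None
```

I pushed the bowl to within about 3 mm of the plate's middle by my measurement, held the fingertips about 3 cm above the oblong window for over two seconds, drew back clear and handed the job in; no verdict came back.

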